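# Screw the side-looking lamp head round to face its screen

### The arm

A 7-joint arm with a two-finger parallel gripper is mounted at the origin on the work surface. World frame = base frame: x ahead of the robot, y to its left, z up, the work surface at z = 0. Lengths are in m, angles in rad, forces in N, time in s.
With the tool pointing down it reaches from about 0.4 to 0.85 m from the base axis. Payload 10.4 kg.
Tool frame: the origin (TCP) lies midway between the tips of the shut fingers; the grasp point (between the pads) lies manip.grip_depth behind it (manip.grip_depth is the distance from the TCP to the grasp point, in m); z points along the fingers, x is the direction in which the jaws open and shut, and the axes are right-handed (so a half turn about z gives the same grasp; the last joint's range is limited). The gripper opens to 85 mm and grips with 20 to 120 N. Pads are 22 mm wide; open, the fingers measure 114 mm over their backs; the gripper's body (76 mm by 85 mm) begins 54 mm behind the grasp point. The pads swing forward as they close: fully open they stand 13 mm farther back than shut.
Start: joints at [-1.303, 0.332, -0.065, 1.46, 0.022, 1.35, -0.088], TCP at [0.179, 0.599, 0.231] pointing down, gripper open.
Joint ranges: [-2.6, 2.6], [-0.5, 2.12], [-1.47, 1.34], [0.16, 2.42], [-1.27, 4.41], [0.06, 2.06], [-2.6, 2.6]. Speed limits (rad/s): [2.22, 2.22, 2.79, 2.79, 3.14, 3.14, 3.14].

### API

Orientations are given as a unit quaternion [x, y, z, w].
In Python, from workcell import manip gives the robot as it stands. The module is installed in compiled form; this text tells all that it offers.
- The arm moves only by the tool send_rows, never from a script. Its argument "steps" is a list of rows, each a list of 2 entries, a list of its own where there are three numbers: the shift along the tool's x, y, z in m, then the turn about the tool's z in rad. In form: [[[x, y, z], spin], ...]. A call has exactly 8 rows; each row is the pose to reach, as a shift and turn from the pose commanded when the call began, along the tool's axes at that moment; what a row does not reach only later rows make up. A row lasts 1/8 s, in which the tool goes at most 62.5 mm and 10.7 degrees, less where a joint would pass 70% of its speed; a pose out of reach is approached as far as the arm can. A call with a gripper value outside its range is refused whole. "hand" is the opening, from 0 (shut) to 1 (fully open), set as the call begins (left out, the last holds). The fingers move at their own pace and stop on an object; "force" is the grip in N (left out, the last holds). Time passes only in rows, so rows that repeat a pose let the fingers close, or fill a call up. It gives the time, the measured TCP pose, the force and the opening at its end, in the units of the state.
- manip.get_obs(): the state, without advancing time (a new reading comes with each control period).
- manip.camera(name): name is "scene" or "top" or "wrist"; returns (picture, depth): 400x640x3 uint8, red, green, blue; 400x640 float32, m along the optical axis (not along the pixel's ray), 0 where there is no reading.
- manip.camera_info(name): a dict with "intrinsics" (3x3 intrinsics, pixels), "pose" (4x4, takes a point from camera to world coordinates); the wrist camera has in their place "T_tool_cam" (4x4, takes a point from camera to tool coordinates, whose origin is the TCP and whose axes are the tool frame's). Camera axes: x right, y up, looking along -z (the intrinsics and any distortion apply to the point x, -y, -z); pixel columns grow to the right and rows downward; lengths in m; the calibration is good to about 2 mm. A picture is of the moment at which its call begins: read the wrist's pose just before it. camera_info takes no time and is no camera call.
- manip.hand_in(): hands the job in, once; it reports no verdict.
The state is a dict: "clock": time; "joint_pos": joint angles; "joint_velocities": joint speeds; "tau": joint torques, N m; "position": TCP position; "ee_rot": TCP orientation; "ft_force": force on the tool from outside, world axes, zero at the start; "torque": the same for the moment, N m; "grip_width": opening from 0.0 (shut) to 1.0 (fully open).
Only numpy, scipy, OpenCV 4.12 (cv2) and the standard library are available. Lean on these libraries where they do the work, as an engineer would, in place of code of your own. Each camera call takes 0.05 s, during which the arm holds its last target.

### The job

Screw the lamp head with the orange top further onto its post, clockwise as seen from above and by less than a quarter turn, until its lens looks straight at the middle of the orange-rimmed white screen, then let go of it. There is no stop to feel: it stays where you leave it. The blue pair is already set, so leave the blue lamp head alone.

Things in the scene. Friction and masses are not known exactly. Their poses are not given: they have to be found in the camera images.
- orange_head (a point): Middle of the lamp head to turn, on its vertical thread axis, 99 mm above the table: a black box 44 (x) by 34 (y) by 44 mm high with an orange top plate, on a brass stub on a fixed post. x: the way the lens looks; z up. A 26 mm thick lens barrel sticks out 18 mm at +x, fins 8 mm at -x; the flat +y and -y sides are clear to grip from above. It starts 40 to 65 degrees anticlockwise of its goal.
- orange_lamp (a joint): Angle (rad) of the orange lamp head on its thread; grows as it is screwed on, clockwise from above, and starts between 0 and 0.25. The head sinks 4 mm per full turn (under 1 mm here), turns against a steady friction of about 0.12 N m, stays where it is left and has no stop near.
- orange_target (a point): Centre of the orange-rimmed white screen's face: an upright disc 96 mm across and 5 mm thick (its back is all orange) on a fixed post, 100 mm above the table and 0.18 to 0.22 m from the orange lamp head's axis. The white face looks roughly towards that lamp, along this point's -x; z up.
- blue_lens (a point): Front of the blue lamp head's lens, 40 mm along x from that head's axis, 99 mm above the table. The head is like the orange one but has a blue top plate, stands on its own fixed post and already looks (x axis) at its own blue-rimmed screen. It turns just as easily: keep clear of it.

How it is judged:
At the end, for the whole second after the job is handed in: The orange lamp head is at rest, and the line straight out of its lens meets the orange-rimmed screen within 44 mm to either side of the screen's centre (about 12 degrees) (x of orange_target in the frame of orange_head above 0.1 m and y of orange_target in the frame of orange_head between -0.044 and 0.044 m and velocity of joint orange_lamp between -0.05 and 0.05 rad/s); the robot touches nothing.
It fails at once if the orange lamp head is unscrewed, turned anticlockwise well back beyond its start (joint below -0.15 rad) (value of joint orange_lamp below -0.15 rad).
It fails at once if the blue lamp head is turned (its lens front moves more than 6 mm, about 9 degrees) (distance of blue_lens from where it was at the start of the episode above 0.006 m).
It also fails if it takes over 32 s, if anything falls off the work surface, if the arm or the gripper's body presses on something with over 40 N, if the wrist force passes 120 N, or if a joint passes its speed limit or range.

## Working session

There is one attempt and no reset: what is moved stays moved. The work goes in short steps, Python scripts to look and compute and a tool call to move; the robot and the scene stay as the last step left them, time stands still between calls to the robot, and variables do not carry over. Pictures are saved under pics/ and viewed, and the job is handed in when it is done.

Besides the shell and the picture viewer there is one more tool, called after "Emit:" as name(argument=value, ...), one argument or row to a line, values as JSON. send_rows: Moves the arm, as the interface text tells. Its arguments: {"type":"object","properties":{"steps":{"type":"array"},"hand":{"type":"number"},"force":{"type":"number"}},"required":["steps"]}

```bash
mkdir -p pics; python3 - <<'E'
from workcell import manip
import cv2,numpy as np
o=manip.get_obs();print(o, manip.grip_depth)
for n in ("scene","top"):
    p,d=manip.camera(n);cv2.imwrite(f"pics/{n}0.png",p[:,:,::-1]);np.savez(f"{n}0.npz",p=p,d=d);print(n,manip.camera_info(n))
print(manip.camera_info("wrist"))
E
```

```text
{'clock': 0.0, 'joint_pos': array([-1.30259058,  0.33287624, -0.0646799 ,  1.46097882,  0.0216093 ,
        1.34988852, -0.08850412]), 'joint_velocities': array([-7.28581708e-04,  7.38585047e-04,  3.78035608e-04,  5.02012677e-05,
        1.30267774e-03,  3.70358479e-04, -7.06867992e-05]), 'tau': array([-3.07234786e-04, -6.25436211e+01,  4.87726706e-02, -3.91605771e+01,
        1.62025681e-02,  1.00611721e-02, -1.41989042e-05]), 'position': array([0.17911172, 0.59838004, 0.23049525]), 'ee_rot': array([ 8.02098149e-01,  5.97191787e-01, -5.57539393e-04,  4.67540007e-04]), 'ft_force': array([ 0.58189163,  0.0522224 , -1.09989625]), 'torque': array([-0.01525819, -0.01790814, -0.03037933]), 'grip_width': 0.9962104436641266} 0.0187
scene {'intrinsics': array([[426.72957615,   0.        , 321.8873259 ],
       [  0.        , 426.72957615, 207.12347531],
       [  0.        ,   0.        ,   1.        ]]), 'pose': array([[-0.63783996, -0.40704848,  0.65381321,  1.32669102],
       [ 0.77013203, -0.34540401,  0.53627672,  0.70755683],
       [ 0.00753908,  0.84558122,  0.53379355,  0.73958164]
[... 318 characters left out ...]
.99997435,  0.00277419,  0.00660257,  0.06657186],
       [ 0.00673969,  0.05273024,  0.99858605,  1.15516623],
       [ 0.        ,  0.        ,  0.        ,  1.        ]])}
{'intrinsics': array([[298.76326799,   0.        , 322.46223579],
       [  0.        , 298.76326799, 201.83193897],
       [  0.        ,   0.        ,   1.        ]]), 'T_tool_cam': array([[ 9.99999179e-01,  2.83046107e-04,  1.24950345e-03,
        -5.00662643e-04],
       [ 6.20964503e-04, -9.60154885e-01, -2.79467729e-01,
        -7.04798838e-02],
       [ 1.12061459e-03,  2.79468275e-01, -9.60154273e-01,
        -1.43196041e-01],
       [ 0.00000000e+00,  0.00000000e+00,  0.00000000e+00,
         1.00000000e+00]])}
```

View pics/top0.png

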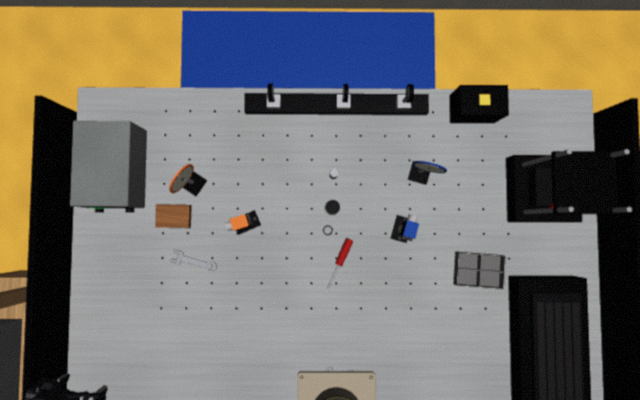

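View pics/scene0.png

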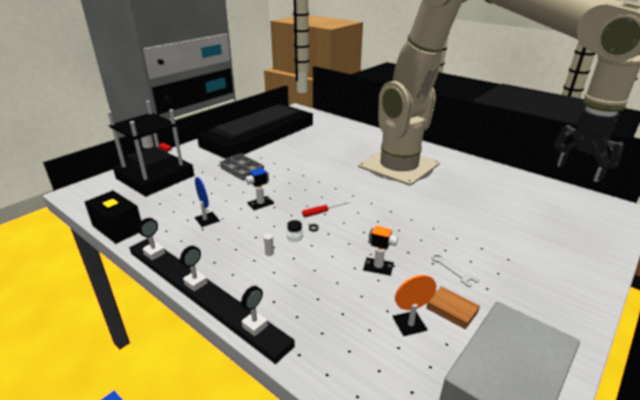

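```bash
cat > h.py <<'E'
import numpy as np,cv2
from workcell import manip
def cast(info,uv,z,pose=None):
    K=info["intrinsics"];T=info["pose"] if pose is None else pose
    uv=np.atleast_2d(uv).astype(float)
    r=np.c_[(uv[:,0]-K[0,2])/K[0,0],-(uv[:,1]-K[1,2])/K[1,1],-np.ones(len(uv))]@T[:3,:3].T
    return T[:3,3]+r*((z-T[2,3])/r[:,2])[:,None]
def pts(info,m,d,pose=None):
    K=info["intrinsics"];T=info["pose"] if pose is None else pose
    v,u=np.nonzero(m&(d>0));z=d[v,u]
    return np.c_[(u-K[0,2])/K[0,0]*z,-(v-K[1,2])/K[1,1]*z,-z]@T[:3,:3].T+T[:3,3]
def orange(p):
    h=cv2.cvtColor(p,cv2.COLOR_RGB2HSV)
    return (h[...,0]>=3)&(h[...,0]<=17)&(h[...,1]>170)&(h[...,2]>90)
E
python3 - <<'E'
from h import *
for n,(u0,u1,v0,v1) in {"top":(150,280,150,250),"scene":(350,480,210,340)}.items():
    f=np.load(n+"0.npz");p,d=f["p"],f["d"];info=manip.camera_info(n)
    cv2.imwrite(f"pics/{n}c.png",cv2.resize(p[v0:v1,u0:u1,::-1],None,fx=5 if n=="top" else 4.5,fy=5 if n=="top" else 4.5,interpolation=cv2.INTER_CUBIC))
    m=orange(p);m2=np.zeros_like(m);m2[v0:v1,u0:u1]=m[v0:v1,u0:u1]
    k,l,s,c=cv2.connectedComponentsWithStats(m2.astype(np.uint8))
    for i in range(1,k):
        if s[i,4]<15: continue
        P=pts(info,l==i,d);print(n,s[i],c[i],"med",np.median(P,0),"std",P.std(0),"cast.122",cast(info,c[i],.122))
        q=np.argwhere(l==i)[:,::-1]
        rr=cv2.minAreaRect(q.astype(np.float32));print(rr)
E
```

```text
top [170 165  21  25  49] [177.34693878 176.06122449] med [0.67867028 0.43578907 0.14098907] std [0.02081751 0.01410558 0.00882542] cast.122 [[0.68171281 0.4408507  0.122     ]]
((178.37351989746094, 175.71237182617188), (4.93295431137085, 31.231159210205078), 38.36748504638672)
top [231 215  18  15 187] [239.55614973 222.19251337] med [0.55667689 0.26891936 0.12103647] std [0.00965429 0.01198799 0.0028877 ] cast.122 [[0.55616644 0.26936535 0.122     ]]
((239.4908447265625, 222.30279541015625), (11.972830772399902, 15.708352088928223), 73.3007583618164)
scene [372 227  19  11 145] [381.31724138 231.63448276] med [0.56204169 0.27183001 0.12105583] std [0.01032851 0.01182261 0.00151057] cast.122 [[0.56255208 0.27284569 0.122     ]]
((381.1179504394531, 231.48873901367188), (17.988759994506836, 8.544661521911621), 12.994616508483887)
scene [ 396  276   82   51 1867] [433.78521693 298.88055704] med [0.64513104 0.4533539  0.06401848] std [0.05195052 0.03491636 0.04416011] cast.122 [[0.69188197 0.48249992 0.122     ]]
((437.22381591796875, 298.6275634765625), (81.55994415283203, 37.31882095336914), 16.966148376464844)
```

View pics/topc.png

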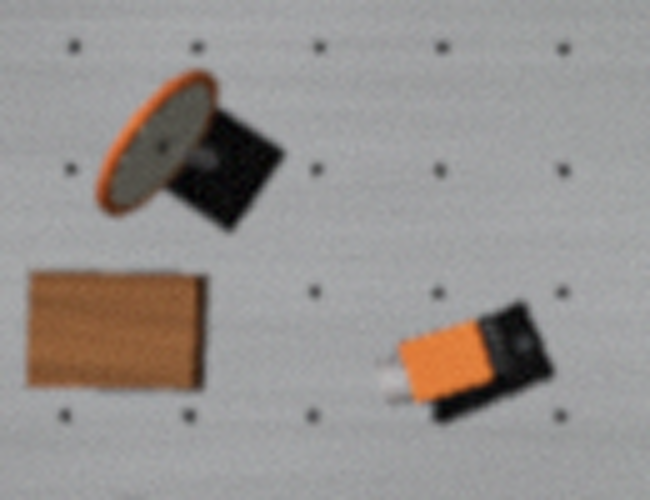

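View pics/scenec.png

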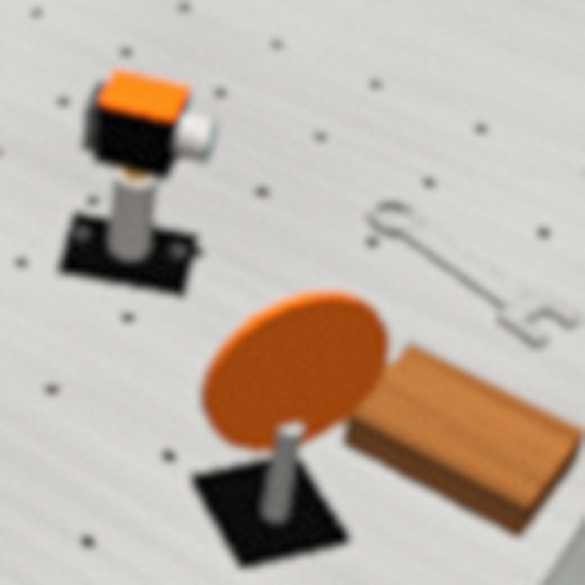

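```bash
python3 - <<'E'
from h import *
t=manip.camera_info("top");s=manip.camera_info("scene")
f=np.load("top0.npz");q=f["p"];d=f["d"]
# contours of plate hull on plane z=.122
m=orange(q);m[:205]=0;m[:,:225]=0;m[:,265:]=0
qq=cast(t,np.argwhere(m)[:,::-1],.122)[:,:2]
r=cv2.minAreaRect((qq*1000).astype(np.float32));print("plate",r)
w,v=np.linalg.eigh(np.cov(qq.T));print("pca",np.degrees(np.arctan2(v[1,1],v[0,1])),np.sqrt(w*12))
print("screen top",cast(t,[(181.4,178.4)],.1),"scene",cast(s,[(415.6,292.2)],.1))
mm=np.zeros(m.shape,bool);mm[168:190,172:192]=1
e=np.zeros(m.shape,np.uint8);cv2.ellipse(e,((181.4,178.4),(10,26),39),1,-1)
P=pts(t,e>0,d);P=P[P[:,2]>.04];c=P.mean(0);u=np.linalg.svd(P-c)[2];print("disc",c,np.median(P,0),u[2],len(P),P.min(0),P.max(0))
m=orange(f["p"])
g=np.load("scene0.npz");m=orange(g["p"]);m[:270]=0;m[:,445:]=0
P=pts(s,m,g["d"]);P=P[P[:,2]>.05];c=np.median(P,0);print("disc s",c,np.linalg.svd(P-P.mean(0))[2][2],P.min(0),P.max(0))
h=np.array([.559,.271])
for x in [(c[0],c[1])]: print(np.degrees(np.arctan2(x[1]-h[1],x[0]-h[0])))
E
```

```text
plate ((555.8975830078125, 269.4906311035156), (32.608421325683594, 42.43780517578125), 16.913734436035156)
pca 105.2750540861075 [0.03265074 0.04227832]
screen top [[0.67796631 0.43739281 0.1       ]] scene [[0.67614356 0.43529499 0.1       ]]
disc [0.67706086 0.43506    0.1067192 ] [0.6767754  0.43481887 0.10732606] [-0.56151669 -0.82745752  0.00361427] 230 [0.64752186 0.41396444 0.06395317] [0.70766547 0.45575446 0.14766559]
disc s [0.68100769 0.4363497  0.1059648 ] [-0.56010687 -0.82841969  0.00105619] [0.64093536 0.41075697 0.05611557] [0.71987623 0.46272231 0.14980508]
53.57724865811926
```

Emit:
send_rows(
  steps=[
    [[-0.015,0.035,0],0.05],
    [[-0.04,0.085,0],0.15],
    [[-0.065,0.14,0],0.27],
    [[-0.09,0.2,0],0.4],
    [[-0.12,0.26,0],0.55],
    [[-0.145,0.32,0],0.7],
    [[-0.17,0.37,0],0.85],
    [[-0.185,0.41,0],0.97],
  ],
  hand=1,
)

```text
clock: 1.1
position: [0.5207, 0.3012, 0.2312]
ee_rot: [0.989, 0.151, 0.0, 0.0]
ft_force: [0.6, 0.9, 0.3]
grip_width: 0.999
```

```bash
cat > look.py <<'E'
import sys
from h import *
from scipy.spatial.transform import Rotation as R
def look(n):
    o=manip.get_obs();p,d=manip.camera("wrist");i=manip.camera_info("wrist")
    T=np.eye(4);T[:3,:3]=R.from_quat(o["ee_rot"]).as_matrix();T[:3,3]=o["position"]
    W=T@i["T_tool_cam"];cv2.imwrite(f"pics/{n}.png",p[:,:,::-1]);np.savez(n+".npz",p=p,d=d,W=W)
    X=T[:3,:3]
    print(o["clock"],o["position"],"yaw x",np.degrees(np.arctan2(X[1,0],X[0,0])),"zaxis",X[:,2],o["grip_width"],o["ft_force"])
    m=orange(p);k,l,s,c=cv2.connectedComponentsWithStats(m.astype(np.uint8))
    for j in range(1,k):
        if s[j,4]<150: continue
        P=pts(i,l==j,d,W);q=cast(i,np.argwhere(l==j)[:,::-1],.121,W)[:,:2]
        r=cv2.minAreaRect((q*1000).astype(np.float32))
        w,v=np.linalg.eigh(np.cov(q.T))
        print(s[j],c[j].round(1),"med",np.median(P,0).round(4),"rect",r,"pca",np.degrees(np.arctan2(v[1,1],v[0,1])),np.sqrt(w*12))
    return X
if __name__=="__main__":
    X=look(sys.argv[1])
    if len(sys.argv)>3:
        t=np.array(list(map(float,sys.argv[2:5])));print("shift tool",X.T@(t-manip.get_obs()["position"]))
E
python3 look.py w1 .556 .2695 .23
```

```text
1.1 [0.52074125 0.30116865 0.23121083] yaw x 17.373327929874026 zaxis [ 1.59784137e-04 -6.19005332e-04 -9.99999796e-01] 0.9990079840774939 [0.62480924 0.89243417 0.29419085]
[ 500   52  100   94 1977] [561.2  91.2] med [0.6677 0.4422 0.1361] rect ((671.4533081054688, 433.3293151855469), (50.07035446166992, 99.49551391601562), 70.13822174072266) pca 160.24429235836035 [0.04509105 0.10788863]
[ 332  217   38   45 1621] [350.6 238.3] med [0.5568 0.2723 0.1215] rect ((557.01904296875, 270.807373046875), (34.083866119384766, 43.65579605102539), 17.361736297607422) pca 110.8264259007293 [0.03361121 0.04369412]
shift tool [0.02167212 0.03473664 0.00111324]
```

View pics/w1.png

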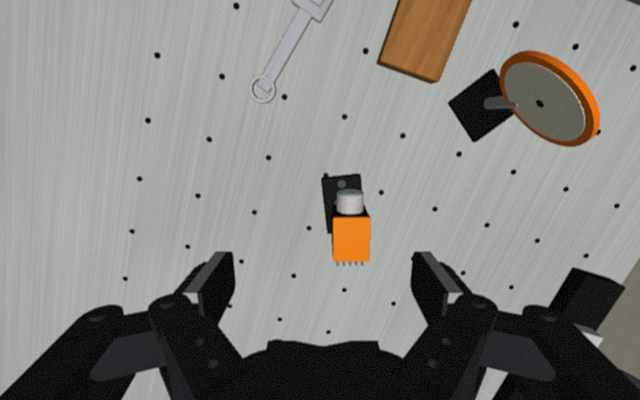

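```bash
python3 - <<'E'
from h import *
i=manip.camera_info("wrist");W=np.load("w1.npz")["W"]
a=cast(i,[(540,103)],.1,W);b=cast(manip.camera_info("top"),[(182.6,179.4)],.1)
for q,h in((a,(.557,.271)),(b,(.5562,.2695))): print(q,np.degrees(np.arctan2(q[0,1]-h[1],q[0,0]-h[0])))
c=np.radians(17.4);X=np.array([[np.cos(c),np.sin(c)],[np.sin(c),-np.cos(c)]]);print(X.T@(np.array([.557,.271])-[.52074,.30117]))
E
```

```text
[[0.67792396 0.4339294  0.1       ]] 53.417704691050915
[[0.67517251 0.43399236 0.1       ]] 54.12288563305153
[0.02557869 0.03963265]
```

The wrist view shows the orange plate at about (351,238) and the screen's dot at (540,103). The head is at (0.557, 0.271) with yaw about 107.3°, and the goal yaw is about 53.6°. I'll centre the gripper and go down.

Emit:
send_rows(
  steps=[
    [[0.01,0.015,0],0],
    [[0.02,0.03,0],0],
    [[0.0255,0.0395,0.01],0],
    [[0.0255,0.0395,0.04],0],
    [[0.0255,0.0395,0.075],0],
    [[0.0255,0.0395,0.11],0],
    [[0.0255,0.0395,0.135],0],
    [[0.0255,0.0395,0.147],0],
  ],
)

```text
clock: 2.15
position: [0.5542, 0.274, 0.0822]
ee_rot: [0.988, 0.155, -0.001, 0.0]
ft_force: [-0.2, 0.1, -0.7]
grip_width: 0.998
```

```bash
python3 look.py w2
```

```text
2.15 [0.55417355 0.27404046 0.08223977] yaw x 17.825032844628957 zaxis [-0.00230633 -0.00118101 -0.99999664] 0.997570533330656 [-0.21203826  0.08211724 -0.65985595]
[ 286  255   86   92 7310] [328.2 298. ] med [0.5566 0.2753 0.1215] rect ((557.3710327148438, 272.2911376953125), (33.34000778198242, 42.462528228759766), 17.718212127685547) pca 105.99561506406448 [0.03300302 0.04096706]
```

View pics/w2.png

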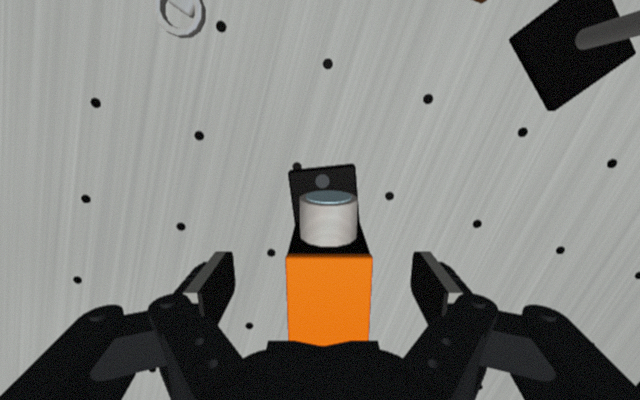

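Emit:
send_rows(
  steps=[
    [[0,0,0],0],
    [[0,0,0],0],
    [[0,0,0],0],
    [[0,0,0],0],
    [[0,0,0],0],
    [[0,0,0],0],
    [[0,0,0],0],
    [[0,0,0],0],
  ],
  hand=0,
  force=40,
)

```text
clock: 3.2
position: [0.5565, 0.2747, 0.0856]
ee_rot: [0.988, 0.154, 0.002, -0.001]
ft_force: [3.3, 0.5, 6.0]
grip_width: 0.392
```

```bash
python3 look.py w3
```

```text
3.2 [0.55650002 0.27473998 0.08561088] yaw x 17.75883638657243 zaxis [ 0.00281174  0.00166261 -0.99999466] 0.3919451104058921 [3.30405885 0.54451979 6.04614459]
[629   0  11  19 174] [634.6   8.2] med [0.6702 0.4393 0.0561] rect ((619.2818603515625, 402.5482482910156), (3.0281591415405273, 5.641702651977539), 34.27042770385742) pca 134.2186531635015 [0.00286709 0.00535578]
[ 280  251   86   94 7517] [322.7 295.6] med [0.5571 0.2741 0.1215] rect ((557.6468505859375, 271.2777404785156), (34.1765251159668, 44.47343444824219), 17.791677474975586) pca 107.98115220897742 [0.03363571 0.04366602]
```

View pics/w3.png

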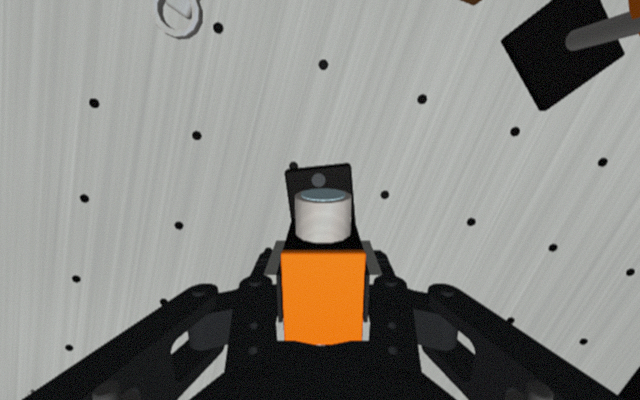

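Emit:
send_rows(
  steps=[
    [[0.0002,0,0],0.05],
    [[0.0005,0,0],0.12],
    [[0.0008,0.0001,0.0001],0.2],
    [[0.0011,0.0002,0.0001],0.28],
    [[0.0014,0.0003,0.0002],0.36],
    [[0.0016,0.0004,0.0002],0.42],
    [[0.0018,0.0004,0.0003],0.47],
    [[0.0018,0.0004,0.0003],0.47],
  ],
)

```text
clock: 4.25
position: [0.558, 0.2749, 0.0853]
ee_rot: [0.997, -0.08, 0.001, -0.001]
ft_force: [2.1, 1.0, 7.8]
grip_width: 0.391
```

```bash
python3 look.py w4
```

```text
4.25 [0.5580038  0.27486365 0.08529946] yaw x -9.209472561306173 zaxis [ 0.00209116  0.00145312 -0.99999676] 0.39101433876276315 [2.07183279 0.96129702 7.76944564]
[ 280  251   86   94 7522] [322.6 295.6] med [0.5581 0.2742 0.1212] rect ((557.8810424804688, 271.5018310546875), (44.357452392578125, 34.09367752075195), 80.9318618774414) pca 80.74627928715023 [0.03359325 0.04350167]
```

Emit:
send_rows(
  steps=[
    [[0.0002,0,0],0.05],
    [[0.0005,0,0],0.12],
    [[0.0008,0.0001,0.0001],0.2],
    [[0.0011,0.0002,0.0001],0.28],
    [[0.0014,0.0003,0.0002],0.36],
    [[0.0016,0.0004,0.0002],0.42],
    [[0.0018,0.0004,0.0003],0.48],
    [[0.0018,0.0004,0.0003],0.48],
  ],
)

```text
clock: 5.3
position: [0.5594, 0.2743, 0.085]
ee_rot: [0.949, -0.315, 0.0, -0.001]
ft_force: [1.2, 1.0, 8.4]
grip_width: 0.389
```

```bash
python3 look.py w5; python3 - <<'E'
from h import *
for n in ("top","scene"):
    p,d=manip.camera(n);cv2.imwrite(f"pics/{n}5.png",p[:,:,::-1])
E
```

```text
5.3 [0.55940664 0.27430919 0.08497571] yaw x -36.71503055075638 zaxis [ 0.00143771  0.00155318 -0.99999776] 0.388955641688807 [1.16588109 1.02604955 8.43422917]
[ 280  251   86   95 7540] [322.5 295.7] med [0.5593 0.2734 0.1209] rect ((558.1298217773438, 271.3867492675781), (44.70427322387695, 34.028602600097656), 53.38185501098633) pca 53.07722867315996 [0.03348829 0.04345567]
```

View pics/w5.png

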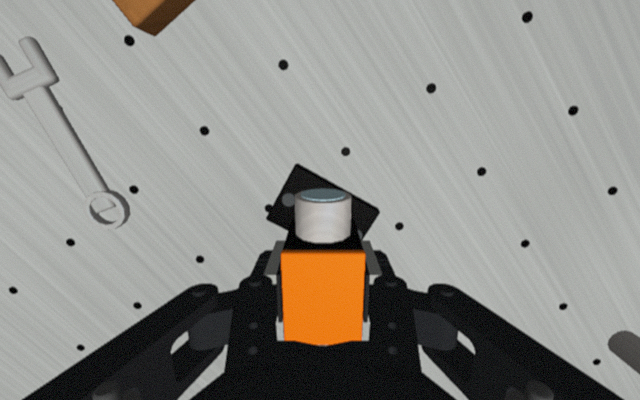

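The head's yaw now reads 53.4°. I'll release it gently.

Emit:
send_rows(
  steps=[
    [[0,0,0],0],
    [[0,0,0],0],
    [[0,0,0],0],
    [[0,0,0],0],
    [[0,0,0],0],
    [[0,0,0],0],
    [[0,0,0],0],
    [[0,0,0],0],
  ],
  hand=1,
)

```text
clock: 6.45
position: [0.5588, 0.2736, 0.0837]
ee_rot: [0.949, -0.315, -0.0, -0.0]
ft_force: [0.1, -0.4, -0.7]
grip_width: 1.001
```

Emit:
send_rows(
  steps=[
    [[0,0,-0.01],0],
    [[0,0,-0.03],0],
    [[0,0,-0.06],0],
    [[0,0,-0.1],0],
    [[0,0,-0.14],0],
    [[0,0,-0.17],0],
    [[0,0,-0.18],0],
    [[0,0,-0.18],0],
  ],
)

```text
clock: 7.45
position: [0.559, 0.2736, 0.2643]
ee_rot: [0.949, -0.315, 0.0, -0.0]
ft_force: [0.5, -0.8, -0.3]
grip_width: 1.001
```

```bash
python3 look.py w6; python3 - <<'E'
from h import *
p,d=manip.camera("scene");cv2.imwrite("pics/scene6.png",p[:,:,::-1])
E
```

```text
7.45 [0.55895866 0.27364285 0.2643171 ] yaw x -36.67410538525905 zaxis [ 8.60640438e-04  7.55732420e-04 -9.99999344e-01] 1.000611297632338 [ 0.45222502 -0.8393146  -0.29982679]
[ 305  170   36   43 1455] [322.5 190.5] med [0.5586 0.272  0.1209] rect ((558.3822021484375, 271.3890686035156), (42.816741943359375, 34.47350311279297), 53.28560256958008) pca 53.44194756658522 [0.03352759 0.04373567]
```

View pics/w6.png

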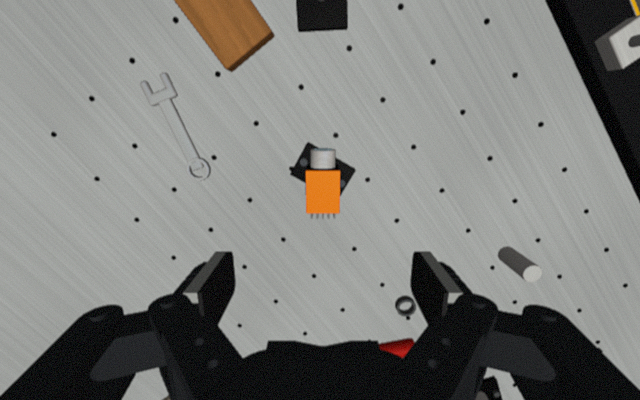

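View pics/scene6.png

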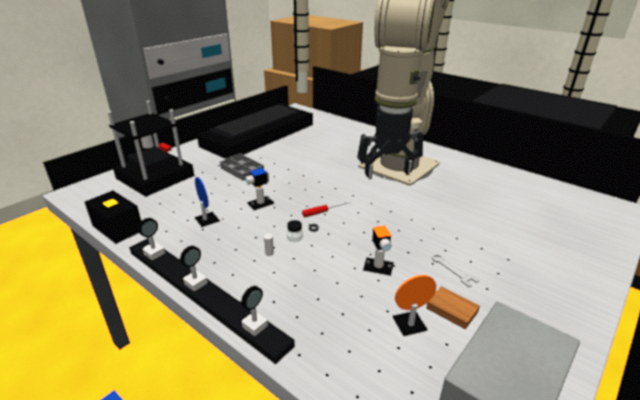

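The wrist picture shows the lens at (322,158) pointing straight up the image, directly at the screen's foot at (322,15). The head's yaw is 53.4° and the goal bearing is 53.4–54.1°. The scene picture shows the arm clear of everything and the blue lamp in its starting place.

```bash
python3 -c "
from workcell import manip
print(manip.hand_in())"
```

```text
the job is handed in; nothing more can be done
None
```

I gripped the orange lamp head by its flat sides, turned it about 54° clockwise in two steps, let go, backed off straight up and handed the job in at about 7.5 s.

- **Aim:** after release the lens yaw read 53.3–53.4°. The bearing to the screen's centre is 53.4° from the wrist camera and 54.1° from the top camera. The miss is under 1°, about 3 mm at the screen, against the 44 mm allowed.
- **Disagreement:** my first position estimates for the head differed by about 6 mm in x between the top and scene cameras. I used the wrist view, which fell between them.
- **Contact:** the force reading after backing off was near zero, and the gripper was well above everything on the table.
- **Blue lamp:** I only checked it by eye in the scene picture, where it had not visibly moved. The arm never went near it.

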